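# Set the stock tags on the bin board

## Robot

A 7-joint arm with a two-finger parallel gripper is mounted at the origin on the work surface. World frame = base frame: x ahead of the robot, y to its left, z up, the work surface at z = 0. Lengths are in m, angles in rad, forces in N, time in s.
With the tool pointing down it reaches from about 0.35 to 0.9 m from the base axis. Payload 8.1 kg.
Tool frame: the origin (TCP) lies on the centre line of the jaws, within the pads' length; the fingertips stand 22 mm ahead of it and the grasp point (between the pads) lies 3 mm ahead of it; z points along the fingers, y is the line along which they close (so a half turn about z gives the same grasp; the last joint's range is limited). The gripper opens to 85 mm and grips with 20 to 120 N. Pads are 22 mm wide; open, the fingers measure 114 mm over their backs; the gripper's body (76 mm by 85 mm) begins 54 mm behind the grasp point. The pads swing forward as they close: fully open they stand 13 mm farther back than shut.
Start: joints at [1.211, 0.434, 0.025, 1.573, -0.012, 1.134, -0.075], TCP at [0.159, -0.605, 0.253] pointing down, gripper open.
Joint ranges: [-2.62, 2.62], [-0.44, 2.09], [-1.27, 1.32], [0.08, 2.57], [-1.32, 4.46], [0.12, 2], [-2.74, 2.74]. Speed limits (rad/s): [2.22, 2.22, 3.01, 3.01, 3.14, 3.14, 3.14].

## Interface

Orientations are given as a unit quaternion [x, y, z, w].
In Python, from plant import bot gives the robot as it stands.
- The arm moves only by the tool arm_command, never from a script. Its argument "targets" is a list of rows, each an object of numbers: "dx", "dy", "dz": the shift along the world's x, y, z in cm; "ax", "ay", "az": the turn, a rotation vector about the world's x, y, z in degrees; "claw": the opening, from 0 (shut) to 1 (fully open). A call has 1 to 5 rows; each row is the pose to reach, as a shift and turn from the pose commanded when the call began; what a row does not reach only later rows make up. A row lasts 1/12 s, in which the tool goes at most 41.7 mm and 7.16 degrees, less where a joint would pass 70% of its speed; a pose out of reach is approached as far as the arm can. A call with a gripper value outside its range is refused whole. The fingers move at their own pace and stop on an object; "squeeze" is the grip in N (left out, the last holds). Time passes only in rows, so rows that repeat a pose let the fingers close. It gives the time, the measured TCP pose, the force, the opening and the grip force at its end, in the units of the state.
- bot.read_state(): the state, without advancing time (a new reading comes with each control period).
- bot.get_image(name): name is "side" or "top" or "wrist"; returns (picture, depth): 400x640x3 uint8, blue, green, red; 400x640 float32, m along the optical axis (not along the pixel's ray), 0 where there is no reading.
- bot.get_calibration(name): a dict with "fx", "fy", "cx", "cy" (pixels), "k1" (the pictures are not rectified: a ray, as slopes to the right and down, at radius r is drawn at 1 + k1 r^2 times it, then the intrinsics apply), "world_to_cam" (4x4, takes a point from world to camera coordinates). Camera axes: x right, y down, z forward; pixel columns grow to the right and rows downward; lengths in m; the calibration is good to about 2 mm. A picture is of the moment at which its call begins: read the wrist's pose just before it. get_calibration takes no time and is no camera call; for the wrist camera it gives the pose at the moment of the call.
- bot.hand_in(): hands the job in; it is judged then, once.
Trained networks look in the newest picture that a camera, given by its name, has taken for a name from the list of things; names that differ only in an ending like _2 or _b are one class to them, and where a whole thing is asked for, a point or a joint stands for the part that bears it (a point fixed in the world has none). Each returns a list of dicts, best first, with "confidence" (0 to 1); they miss things now and then, are a little off and sometimes report something else, mostly with a low value. They report only what shows in the picture. A call takes as long as a camera call. They do not tell look-alikes from the thing itself.
- bot.regions_of(target, camera): "region" (400x640 bool, what is visible of it) and "point" ([column, row] in pixels, amid what is visible of it).
The state is a dict: "t": time; "joints": joint angles; "qvel": joint speeds; "joint_efforts": joint torques, N m; "tool_pos": TCP position; "tool_rot": TCP orientation; "wrist_force": force on the tool from outside, world axes, zero at the start; "ft_torque": the same for the moment, N m; "grip_width": finger opening in m; "finger_force": force on a finger pad.
Only numpy, scipy, OpenCV 4.12 (cv2) and the standard library are available. Lean on these libraries where they do the work, as an engineer would, in place of code of your own. Each camera call takes 0.05 s, during which the arm holds its last target. There are 200 camera calls.

## Task

Go along the row of parts bins and flip the hinged stock tags in front of them with a fingertip, so that the tags of the two full bins lie with their green face up and the tags of the nearly empty bins lie with their red face up; tags that already show the right colour need nothing. Push each tag right over until it lies back on its stop, leave the bins and everything else on the bench where they stand, and pick nothing up.

Things in the scene. Friction and masses are not known exactly. Their poses are not given: they have to be found in the camera images.
- bin_bushes: Loose blue parts bin with a low hopper front, 120 mm deep (x) x 108 mm wide (y) x 70 mm high (front wall 40 mm). FULL: heaped to the rim with brass bushes (gold-coloured). Origin at the centre of its underside, -x is its front, which faces the tags. Its tag is the one straight in front of it, its bracket about 135 mm from this origin towards the robot (the next tags along are about 190 mm off). To be left standing where it is.
- bin_standoffs: Loose blue parts bin with a low hopper front, 120 mm deep (x) x 108 mm wide (y) x 70 mm high (front wall 40 mm). FULL: heaped to the rim with aluminium standoffs (silver-grey). Origin at the centre of its underside, -x is its front, which faces the tags. Its tag is the one straight in front of it, its bracket about 135 mm from this origin towards the robot (the next tags along are about 190 mm off). To be left standing where it is.
- bin_spacers: Loose blue parts bin with a low hopper front, 120 mm deep (x) x 108 mm wide (y) x 70 mm high (front wall 40 mm). NEARLY EMPTY: four white plastic discs on its bare blue floor. Origin at the centre of its underside, -x is its front, which faces the tags. Its tag is the one straight in front of it, its bracket about 135 mm from this origin towards the robot (the next tags along are about 190 mm off). To be left standing where it is.
- bin_rings: Loose blue parts bin with a low hopper front, 120 mm deep (x) x 108 mm wide (y) x 70 mm high (front wall 40 mm). NEARLY EMPTY: three copper discs on its bare blue floor. Origin at the centre of its underside, -x is its front, which faces the tags. Its tag is the one straight in front of it, its bracket about 135 mm from this origin towards the robot (the next tags along are about 190 mm off). To be left standing where it is.
- stand_a: Fixed steel bracket of flip tag A on the grey bin board, 62 mm long, 31 mm high. Origin under its centre, 12 mm above the bench; the hinge pin lies along x, 26 mm straight above. x points to the bin behind, y to the robot's left along the row. Two sloped wings reach 22 mm to either side of the pin and 15 mm above it; outside them the leaf is free underneath, 35 mm or more above the board.
- tag_a (a joint): Lean of the leaf of tag A, rad: 0 upright, +0.873 lying back on the stop at the +y side (robot's left) with its GREEN face showing upwards, -0.873 on the stop at the -y side (robot's right) with its RED face showing upwards. It turns freely (22 g); by its own weight it drops to the side it is tipped to once past upright and stays there. A finger pushing the free edge up and over from beyond that edge flips it.
- tag_a_tip (a point): Middle of the free edge of the leaf of tag A: the end of its thumb tab, 50 mm from the hinge pin. The leaf is 3 mm thick and 48 mm wide along the pin as far as 39 mm from it, then a tab 26 mm wide; green on one face, red on the other. Lying on a stop this edge is 38 mm to the side of the pin and 32 mm above it. Tags stand 130 mm apart in a row, so at least 53 mm is free between neighbouring leaves.
- stand_b: Fixed steel bracket of flip tag B on the grey bin board, 62 mm long, 31 mm high. Origin under its centre, 12 mm above the bench; the hinge pin lies along x, 26 mm straight above. x points to the bin behind, y to the robot's left along the row. Two sloped wings reach 22 mm to either side of the pin and 15 mm above it; outside them the leaf is free underneath, 35 mm or more above the board.
- tag_b (a joint): Lean of the leaf of tag B, rad: 0 upright, +0.873 lying back on the stop at the +y side (robot's left) with its GREEN face showing upwards, -0.873 on the stop at the -y side (robot's right) with its RED face showing upwards. It turns freely (22 g); by its own weight it drops to the side it is tipped to once past upright and stays there. A finger pushing the free edge up and over from beyond that edge flips it.
- tag_b_tip (a point): Middle of the free edge of the leaf of tag B: the end of its thumb tab, 50 mm from the hinge pin. The leaf is 3 mm thick and 48 mm wide along the pin as far as 39 mm from it, then a tab 26 mm wide; green on one face, red on the other. Lying on a stop this edge is 38 mm to the side of the pin and 32 mm above it. Tags stand 130 mm apart in a row, so at least 53 mm is free between neighbouring leaves.
- stand_c: Fixed steel bracket of flip tag C on the grey bin board, 62 mm long, 31 mm high. Origin under its centre, 12 mm above the bench; the hinge pin lies along x, 26 mm straight above. x points to the bin behind, y to the robot's left along the row. Two sloped wings reach 22 mm to either side of the pin and 15 mm above it; outside them the leaf is free underneath, 35 mm or more above the board.
- tag_c (a joint): Lean of the leaf of tag C, rad: 0 upright, +0.873 lying back on the stop at the +y side (robot's left) with its GREEN face showing upwards, -0.873 on the stop at the -y side (robot's right) with its RED face showing upwards. It turns freely (22 g); by its own weight it drops to the side it is tipped to once past upright and stays there. A finger pushing the free edge up and over from beyond that edge flips it.
- tag_c_tip (a point): Middle of the free edge of the leaf of tag C: the end of its thumb tab, 50 mm from the hinge pin. The leaf is 3 mm thick and 48 mm wide along the pin as far as 39 mm from it, then a tab 26 mm wide; green on one face, red on the other. Lying on a stop this edge is 38 mm to the side of the pin and 32 mm above it. Tags stand 130 mm apart in a row, so at least 53 mm is free between neighbouring leaves.
- stand_d: Fixed steel bracket of flip tag D on the grey bin board, 62 mm long, 31 mm high. Origin under its centre, 12 mm above the bench; the hinge pin lies along x, 26 mm straight above. x points to the bin behind, y to the robot's left along the row. Two sloped wings reach 22 mm to either side of the pin and 15 mm above it; outside them the leaf is free underneath, 35 mm or more above the board.
- tag_d (a joint): Lean of the leaf of tag D, rad: 0 upright, +0.873 lying back on the stop at the +y side (robot's left) with its GREEN face showing upwards, -0.873 on the stop at the -y side (robot's right) with its RED face showing upwards. It turns freely (22 g); by its own weight it drops to the side it is tipped to once past upright and stays there. A finger pushing the free edge up and over from beyond that edge flips it.
- tag_d_tip (a point): Middle of the free edge of the leaf of tag D: the end of its thumb tab, 50 mm from the hinge pin. The leaf is 3 mm thick and 48 mm wide along the pin as far as 39 mm from it, then a tab 26 mm wide; green on one face, red on the other. Lying on a stop this edge is 38 mm to the side of the pin and 32 mm above it. Tags stand 130 mm apart in a row, so at least 53 mm is free between neighbouring leaves.
- flux_jar: Small amber jar with a black cap, 38 mm across, 38 mm high, on the front strip of the bin board, some 75 mm in front of the tags; loose, not part of the job, not to be disturbed. Origin at its underside, about its middle.
- loupe: Black eye loupe, 34 mm across, 34 mm high, on the front strip of the bin board, some 75 mm in front of the tags; loose, not part of the job, not to be disturbed. Origin at its underside, about its middle.
- screwdriver: Screwdriver, 160 mm long, lying on the cutting mat; loose, not part of the job, not to be disturbed. Origin at its underside, about its middle.
- side_cutters: Side cutters with red handles, about 140 mm long, 50 mm wide, lying on the cutting mat; loose, not part of the job, not to be disturbed. Origin at its underside, about its middle.
- scriber: Aluminium scriber, 125 mm long, 10 mm thick, lying along the front strip of the bin board, some 75 mm in front of the tags; loose, not part of the job, not to be disturbed. Origin at its underside, about its middle.
- alcohol_bottle: White bottle with a red cap, 60 mm across, 150 mm high, standing at the robot's left; loose, not part of the job, not to be disturbed. Origin at its underside, about its middle.
Things that resemble listed ones, but are neither listed nor needed, are in the scene too. What is meant by the bin_bushes is not pink, and is the smaller of those in its own colour.

How it is judged:
By the outcome, as a careful person would: the job done as asked, in the order asked, and still so for the second after the job is handed in, with the robot touching nothing.
It also fails if it takes over 58 s, if anything falls off the work surface, if the arm or the gripper's body presses on something with over 40 N, if the wrist force passes 120 N, or if a joint passes its speed limit or range.

## Working session

There is one attempt and no reset: what is moved stays moved. The work goes in short steps, Python scripts to look and compute and a tool call to move; the robot and the scene stay as the last step left them, time stands still between calls to the robot, and variables do not carry over. Pictures are saved under pics/ and viewed, at most 10 in all, crops included, and the job is handed in when it is done.

Besides the shell and the picture viewer there is one more tool, called after "Emit:" as name(argument=value, ...) on one line, values as JSON. arm_command: Moves the arm, as the interface text tells. Its arguments: {"type":"object","properties":{"targets":{"type":"array","items":{"type":"object","properties":{"dx":{"type":"number"},"dy":{"type":"number"},"dz":{"type":"number"},"ax":{"type":"number"},"ay":{"type":"number"},"az":{"type":"number"},"claw":{"type":"number"}}}},"squeeze":{"type":"number"}},"required":["targets"]}

```bash
mkdir -p pics
cat > h.py <<'E'
import numpy as np, cv2
from plant import bot
def world(cam,px,z=None,depth=None,c=None):
    c=c or bot.get_calibration(cam)
    K=np.array([[c['fx'],0,c['cx']],[0,c['fy'],c['cy']],[0,0,1]],float)
    s=cv2.undistortPoints(np.array([[px]],float),K,np.array([c['k1'],0,0,0,0]))[0,0]
    T=np.linalg.inv(np.array(c['world_to_cam'])); d=T[:3,:3]@np.array([s[0],s[1],1]); o=T[:3,3]
    return o+d*(depth if depth is not None else (z-o[2])/d[2])
E
python3 - <<'E'
from h import *
for n in ("top","side"):
    p,d=bot.get_image(n); cv2.imwrite(f"pics/{n}0.png",p); np.save(f"pics/{n}d.npy",d)
    for t in ("stand_a","tag_a_tip","bin_bushes","bin_standoffs","bin_spacers","bin_rings","flux_jar","loupe","scriber"):
        for r in bot.regions_of(t,n):
            u,v=map(int,r['point']); D=d[v,u]
            print(n,t,round(r['confidence'],2),(u,v),np.round(world(n,(u,v),depth=D),3) if D>0 else None)
print(bot.read_state())
E
```

```text
top stand_a 0.89 (246, 191) [0.564 0.218 0.048]
top stand_a 0.71 (378, 185) [ 0.569 -0.17   0.053]
top stand_a 0.71 (333, 188) [ 0.565 -0.038  0.048]
top stand_a 0.67 (285, 186) [0.576 0.103 0.043]
top stand_a 0.22 (333, 185) [ 0.574 -0.038  0.048]
top tag_a_tip 0.72 (281, 192) [0.556 0.114 0.055]
top bin_bushes 0.97 (462, 195) [ 0.53  -0.41   0.069]
top bin_bushes 0.72 (476, 291) [ 0.254 -0.436  0.053]
top bin_bushes 0.67 (372, 137) [ 0.71  -0.157  0.069]
top bin_standoffs 0.7 (240, 141) [0.711 0.232 0.065]
top bin_standoffs 0.44 (248, 190) [0.565 0.211 0.055]
top bin_spacers 0.83 (327, 143) [ 0.711 -0.026  0.013]
top bin_rings 0.6 (286, 143) [0.715 0.1   0.013]
top bin_rings 0.32 (335, 185) [ 0.572 -0.044  0.054]
top loupe 0.43 (377, 208) [ 0.502 -0.164  0.05 ]
top scriber 0.46 (339, 212) [ 0.497 -0.054  0.019]
side stand_a 0.71 (258, 246) [0.553 0.225 0.048]
side stand_a 0.67 (350, 188) [ 0.559 -0.153  0.041]
side stand_a 0.65 (323, 204) [ 0.558 -0.029  0.046]
side stand_a 0.58 (286, 229) [0.57  0.111 0.029]
side bin_bushes 0.98 (317, 169) [ 0.681 -0.136  0.071]
side bin_bushes 0.
[... 531 characters left out ...]
ray([ 1.21141143,  0.43452105,  0.02500402,  1.57322065, -0.01161204,
        1.13398549, -0.07509886]), 'qvel': array([-0.00030947,  0.00178867, -0.00139157,  0.00050056, -0.00039829,
       -0.00014913, -0.00020738]), 'joint_efforts': array([ 5.83831588e-04, -6.70300698e+01,  1.02396168e+00, -3.16578197e+01,
        1.54185022e-02,  2.30494174e-03,  2.23834758e-05]), 'tool_pos': array([ 0.15870925, -0.60451936,  0.25330179]), 'tool_rot': array([ 9.91774939e-01,  1.27994022e-01, -6.08851922e-07,  5.58237071e-06]), 'wrist_force': array([-0.88842997, -0.34534896, -0.84230614]), 'ft_torque': array([ 0.00525301, -0.00418991, -0.00834381]), 'finger_force': 0.0, 'grip_width': 0.08538042384143164}
```

View pics/top0.png

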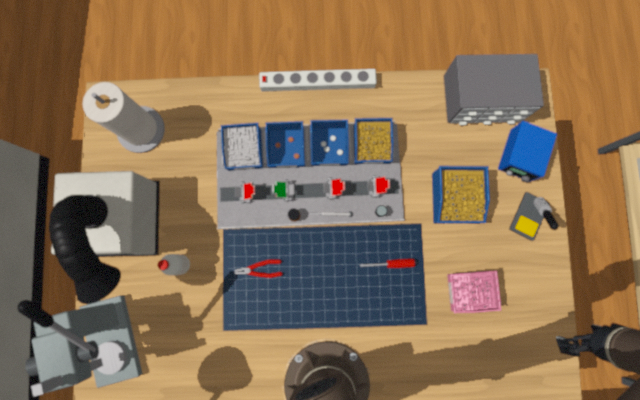

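View pics/side0.png

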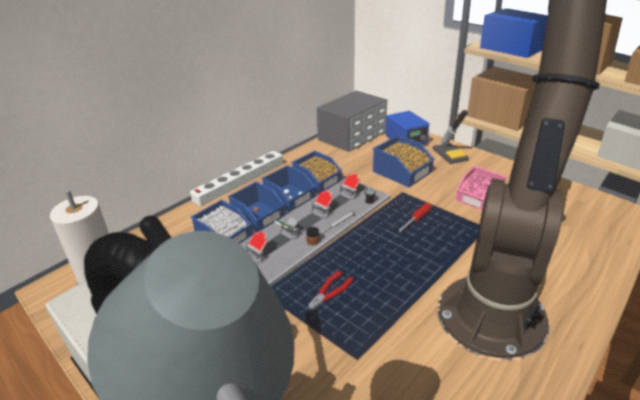

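The side and top views show the row, left to right in the top view:

| Bin | Bin pixel | Tag pixel | Tag shows | Action |
|---|---|---|---|---|
| standoffs | (240,141) | (248,191) | red | flip |
| rings | (286,143) | (284,189) | green | flip |
| spacers | (329,143) | (336,187) | red | leave |
| bushes | (373,139) | (381,186) | red | flip |

There are three candidates for bin_bushes: (373,139), (462,195) and a pink one at (474,291). The one at (373,139) is blue, the smaller of the blue two, and has a tag in front of it. I'll confirm it in a crop.

Run:
```python
from h import *
p=cv2.imread("pics/top0.png"); d=np.load("pics/topd.npy"); c=bot.get_calibration("top")
cv2.imwrite("pics/crop1.png",cv2.resize(p[110:235,210:500],None,fx=2.75,fy=2.75,interpolation=cv2.INTER_CUBIC))
h=cv2.cvtColor(p,cv2.COLOR_BGR2HSV)
H,S,V=[h[...,i].astype(int) for i in range(3)]
for nm,u0,u1 in (("standoffs",238,262),("rings",270,298),("spacers",325,350),("bushes",366,396)):
    m=np.zeros(H.shape,bool); m[170:205,u0:u1]=True
    m&=(S>130)&(V>70)&((H<8)|(H>172)|((H>45)&(H<85)))
    w=np.array([world("top",(u,v),depth=d[v,u],c=c) for v,u in np.argwhere(m)])
    print(nm,len(w),"5/50/95%",np.round(np.percentile(w,[3,50,97],axis=0),3).tolist())
for n,u,v in (("bigbin",462,195),("rowbin",373,139)):
    print(n,[np.round(world("top",q,z=.07,c=c),3).tolist() for q in ((u-25,v),(u+25,v))])
```

```text
standoffs 132 5/50/95% [[0.544, 0.194, 0.043], [0.564, 0.211, 0.055], [0.585, 0.225, 0.07]]
rings 126 5/50/95% [[0.545, 0.105, 0.045], [0.564, 0.117, 0.056], [0.583, 0.13, 0.069]]
spacers 162 5/50/95% [[0.546, -0.064, 0.044], [0.567, -0.049, 0.057], [0.588, -0.035, 0.069]]
bushes 176 5/50/95% [[0.548, -0.196, 0.015], [0.568, -0.179, 0.056], [0.59, -0.165, 0.071]]
bigbin [[0.532, -0.337, 0.07], [0.527, -0.483, 0.07]]
rowbin [[0.705, -0.086, 0.07], [0.701, -0.233, 0.07]]
```

View pics/crop1.png

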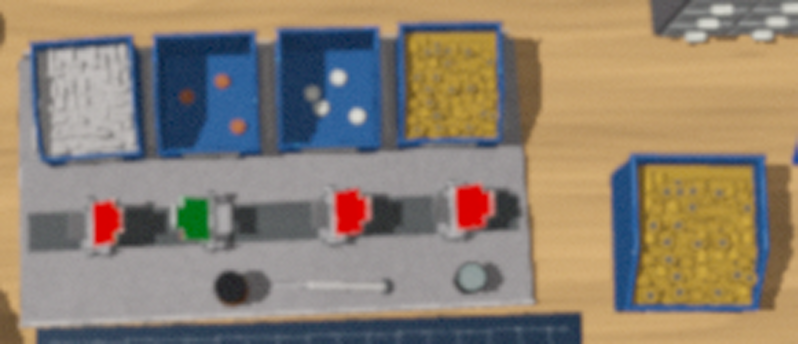

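The crop confirms it. The row's gold bin (right end) is about 108 mm wide, and the lone gold bin on the right is clearly bigger. The bushes and standoffs tags show red and need green. The rings tag shows green and needs red. The spacers tag is already red. The nearest loose things are on the front strip at x≈0.49.

Next I move to the bushes tag with the claw shut.

Emit:
arm_command(targets=[{"dx":14,"dy":12.5,"dz":0,"az":27,"claw":0},{"dx":14,"dy":12.5,"dz":0,"az":27,"claw":0},{"dx":14,"dy":12.5,"dz":0,"az":27,"claw":0},{"dx":14,"dy":12.5,"dz":0,"az":27,"claw":0},{"dx":14,"dy":12.5,"dz":0,"az":27,"claw":0}])

```text
validation failed for argument at $.ta...
```

Emit:
arm_command(targets=[{"dx":14,"dy":12.5,"dz":0,"az":27,"claw":0},{"dx":14,"dy":12.5,"dz":0,"az":27,"claw":0},{"dx":14,"dy":12.5,"dz":0,"az":27,"claw":0},{"dx":14,"dy":12.5,"dz":0,"az":27,"claw":0},{"dx":14,"dy":12.5,"dz":0,"az":27,"claw":0}])

```text
validation failed for argument at $.ta...
```

Emit:
arm_command(targets=[{"dx":12.8,"dy":12.0,"dz":-5,"az":21.3,"claw":0},{"dx":12.8,"dy":12.0,"dz":-5,"az":21.3,"claw":0},{"dx":12.8,"dy":12.0,"dz":-5,"az":21.3,"claw":0},{"dx":12.8,"dy":12.0,"dz":-5,"az":21.3,"claw":0},{"dx":12.8,"dy":12.0,"dz":-5,"az":21.3,"claw":0}])

```text
validation failed for argument at $.ta...
```

Run:
```python
from h import *
s=bot.read_state(); print(s['t'],s['tool_pos'],s['tool_rot'],s['grip_width'])
p,_=bot.get_image("side"); w,_=bot.get_image("wrist")
cv2.imwrite("pics/s1.png",np.vstack([cv2.resize(p[100:260,230:470],(600,400)),w[200:]if 0 else cv2.resize(w,(320,200))[:, :].repeat(1,0) if 0 else np.hstack([cv2.resize(w,(320,200)),np.zeros((200,280,3),np.uint8)])]))
```

```text
1.0 [ 0.15870925 -0.60451936  0.25330179] [ 9.91774939e-01  1.27994022e-01 -6.08851922e-07  5.58237071e-06] 0.08538042384143164
```

View pics/s1.png

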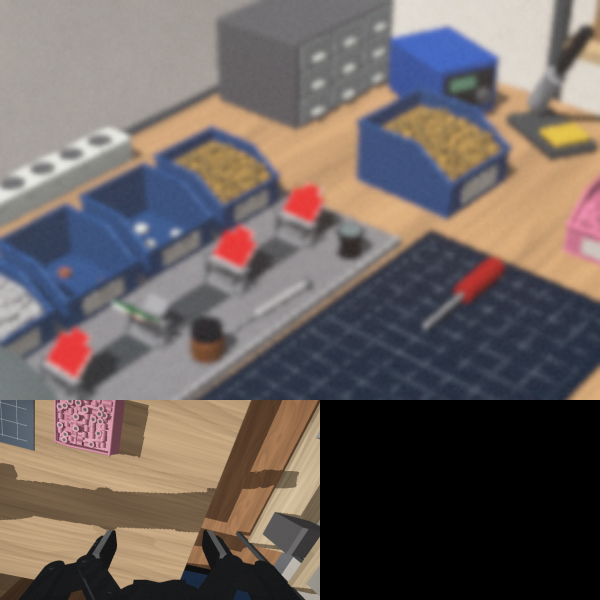

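The picture shows the arm hasn't moved: the calls failed validation. I'll send all fields in one call to test.

Emit:
arm_command(targets=[{"dx":2.8,"dy":2.5,"dz":0,"ax":0,"ay":0,"az":5.4,"claw":0},{"dx":5.6,"dy":5.0,"dz":0,"ax":0,"ay":0,"az":10.8,"claw":0},{"dx":8.4,"dy":7.5,"dz":0,"ax":0,"ay":0,"az":16.2,"claw":0},{"dx":11.2,"dy":10.0,"dz":0,"ax":0,"ay":0,"az":21.6,"claw":0},{"dx":14,"dy":12.5,"dz":0,"ax":0,"ay":0,"az":27,"claw":0}])

```text
t: 1.52
tool_pos: [0.2998, -0.4783, 0.2535]
tool_rot: [0.934, 0.358, 0.0, 0.0]
wrist_force: [-0.1, -0.3, -0.1]
grip_width: 0.0253
finger_force: 0.0
```

Emit:
arm_command(targets=[{"dx":2.8,"dy":2.5,"dz":0,"ax":0,"ay":0,"az":5.4,"claw":0},{"dx":5.6,"dy":5.0,"dz":0,"ax":0,"ay":0,"az":10.8,"claw":0},{"dx":8.4,"dy":7.5,"dz":0,"ax":0,"ay":0,"az":16.2,"claw":0},{"dx":11.2,"dy":10.0,"dz":0,"ax":0,"ay":0,"az":21.6,"claw":0},{"dx":14,"dy":12.5,"dz":0,"ax":0,"ay":0,"az":27,"claw":0}])

```text
t: 1.93
tool_pos: [0.4399, -0.3532, 0.2536]
tool_rot: [0.824, 0.566, 0.0, 0.0]
wrist_force: [0.8, -0.8, 0.0]
grip_width: 0.0001
finger_force: 0.0
```

Emit:
arm_command(targets=[{"dx":2.6,"dy":2.4,"dz":-1,"ax":0,"ay":0,"az":4.3,"claw":0},{"dx":5.2,"dy":4.8,"dz":-2,"ax":0,"ay":0,"az":8.6,"claw":0},{"dx":7.8,"dy":7.2,"dz":-3,"ax":0,"ay":0,"az":12.9,"claw":0},{"dx":10.3,"dy":9.6,"dz":-4,"ax":0,"ay":0,"az":17.2,"claw":0},{"dx":12.8,"dy":11.5,"dz":-5,"ax":0,"ay":0,"az":21.3,"claw":0}])

```text
t: 2.35
tool_pos: [0.568, -0.2372, 0.2031]
tool_rot: [0.705, 0.709, 0.0, 0.0]
wrist_force: [-0.2, 1.0, 0.2]
grip_width: 0.0001
finger_force: 0.0
```

Run:
```python
from h import *
s=bot.read_state(); print(s['t'],s['tool_pos'],s['tool_rot'],s['grip_width'])
p,_=bot.get_image("side"); w,_=bot.get_image("wrist")
c=bot.get_calibration("side"); P=np.array([0.567,-0.236,0])
for z in (s['tool_pos'][2]-.022,s['tool_pos'][2]-.035):
    T=np.array(c['world_to_cam']); q=T[:3,:3]@np.array([*s['tool_pos'][:2],z])+T[:3,3]
    print(z,c['fx']*q[0]/q[2]+c['cx'],c['fy']*q[1]/q[2]+c['cy'])
cv2.imwrite("pics/s2.png",np.vstack([cv2.resize(p[60:220,260:460],(500,400)),cv2.resize(w,(500,200)) if 0 else np.hstack([cv2.resize(w,(320,200)),np.zeros((200,180,3),np.uint8)])]))
```

```text
2.35 [ 0.56801275 -0.23718815  0.20307759] [7.05344644e-01 7.08864451e-01 3.50261899e-04 1.85203958e-05] 0.00012730991514477486
0.18107759460697992 365.74085281934697 137.01643147499993
0.1680775946069799 365.62312062093696 140.86629496167754
```

View pics/s2.png

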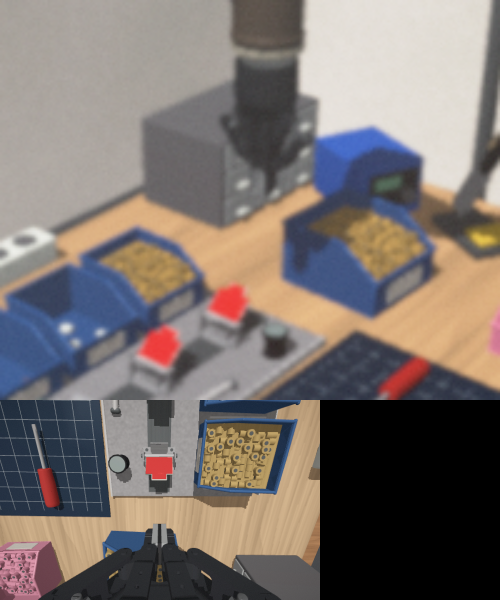

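The fingertip shows at side-view pixel (368,138), so it really is about 22 mm ahead of the TCP. It hangs in line with the bushes tag, clear of the bins. Next I descend and push toward +y.

Emit:
arm_command(targets=[{"dx":0,"dy":0,"dz":-3,"ax":0,"ay":0,"az":0,"claw":0},{"dx":0,"dy":0,"dz":-6,"ax":0,"ay":0,"az":0,"claw":0},{"dx":0,"dy":0,"dz":-9,"ax":0,"ay":0,"az":0,"claw":0},{"dx":0,"dy":0,"dz":-12,"ax":0,"ay":0,"az":0,"claw":0},{"dx":0,"dy":0,"dz":-12,"ax":0,"ay":0,"az":0,"claw":0}])

```text
t: 2.87
tool_pos: [0.5628, -0.2394, 0.078]
tool_rot: [0.707, 0.707, -0.002, -0.004]
wrist_force: [-2.0, 0.8, -0.1]
grip_width: 0.0
finger_force: 0.0
```

Emit:
arm_command(targets=[{"dx":0,"dy":0.8,"dz":0,"ax":0,"ay":0,"az":0,"claw":0},{"dx":0,"dy":1.6,"dz":0,"ax":0,"ay":0,"az":0,"claw":0},{"dx":0,"dy":2.4,"dz":0,"ax":0,"ay":0,"az":0,"claw":0},{"dx":0,"dy":3.2,"dz":0,"ax":0,"ay":0,"az":0,"claw":0},{"dx":0,"dy":4.0,"dz":0.3,"ax":0,"ay":0,"az":0,"claw":0}])

```text
t: 3.28
tool_pos: [0.5673, -0.1986, 0.0876]
tool_rot: [0.707, 0.707, 0.0, 0.001]
wrist_force: [0.3, 0.2, -0.2]
grip_width: -0.0
finger_force: 0.1
```

Emit:
arm_command(targets=[{"dx":0,"dy":0.8,"dz":0.3,"ax":0,"ay":0,"az":0,"claw":0},{"dx":0,"dy":1.6,"dz":0.6,"ax":0,"ay":0,"az":0,"claw":0},{"dx":0,"dy":2.4,"dz":0.9,"ax":0,"ay":0,"az":0,"claw":0},{"dx":0,"dy":3.2,"dz":1.0,"ax":0,"ay":0,"az":0,"claw":0},{"dx":0,"dy":4.0,"dz":1.0,"ax":0,"ay":0,"az":0,"claw":0}])

```text
t: 3.7
tool_pos: [0.567, -0.1586, 0.0968]
tool_rot: [0.707, 0.707, 0.0, 0.0]
wrist_force: [0.4, 0.6, -0.3]
grip_width: 0.0
finger_force: 0.0
```

Emit:
arm_command(targets=[{"dx":0,"dy":0,"dz":0,"ax":0,"ay":0,"az":0,"claw":0},{"dx":0,"dy":-1,"dz":3,"ax":0,"ay":0,"az":0,"claw":0},{"dx":0,"dy":-1,"dz":6,"ax":0,"ay":0,"az":0,"claw":0},{"dx":0,"dy":-1,"dz":9,"ax":0,"ay":0,"az":0,"claw":0},{"dx":0,"dy":-1,"dz":11,"ax":0,"ay":0,"az":0,"claw":0}])

```text
t: 4.12
tool_pos: [0.5673, -0.17, 0.2089]
tool_rot: [0.707, 0.707, 0.001, 0.001]
wrist_force: [-0.2, -0.1, -0.4]
grip_width: 0.0001
finger_force: 0.0
```

Run:
```python
from h import *
p,_=bot.get_image("side")
cv2.imwrite("pics/s3.png",cv2.resize(p[120:280,220:440],(770,560)))
```

```text
(no output)
```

View pics/s3.png

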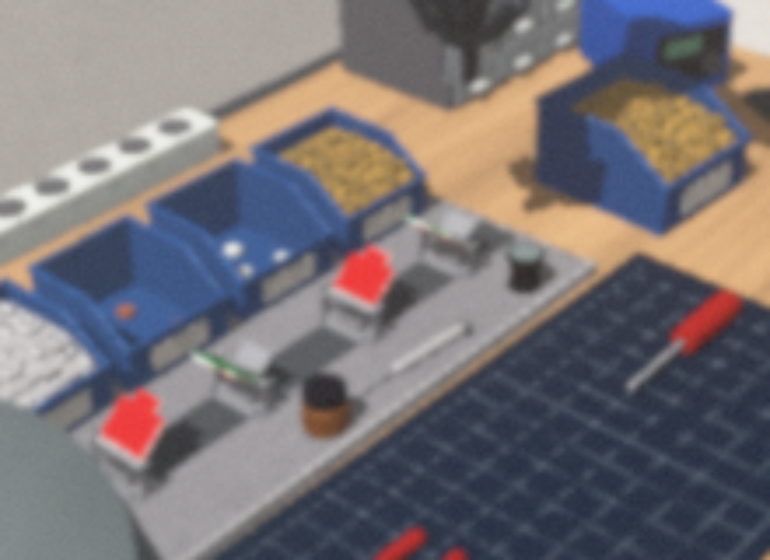

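The bushes tag has flipped: in the crop at (445,235) it now leans left like the green rings tag at (230,365). Nothing else has moved. Next is the rings tag, entering the gap at y≈0.16.

Emit:
arm_command(targets=[{"dx":0,"dy":3.3,"dz":0,"ax":0,"ay":0,"az":0,"claw":0},{"dx":0,"dy":6.6,"dz":0,"ax":0,"ay":0,"az":0,"claw":0},{"dx":0,"dy":9.9,"dz":0,"ax":0,"ay":0,"az":0,"claw":0},{"dx":-0.1,"dy":13.2,"dz":0,"ax":0,"ay":0,"az":0,"claw":0},{"dx":-0.1,"dy":16.5,"dz":0,"ax":0,"ay":0,"az":0,"claw":0}])

```text
t: 4.58
tool_pos: [0.5652, -0.0035, 0.2059]
tool_rot: [0.707, 0.707, -0.0, -0.0]
wrist_force: [0.6, -0.6, 0.0]
grip_width: 0.0004
finger_force: 0.0
```

Emit:
arm_command(targets=[{"dx":0,"dy":4,"dz":0,"ax":0,"ay":0,"az":0,"claw":0},{"dx":0,"dy":8,"dz":0,"ax":0,"ay":0,"az":0,"claw":0},{"dx":0,"dy":12,"dz":0,"ax":0,"ay":0,"az":0,"claw":0},{"dx":-0.1,"dy":15,"dz":0,"ax":0,"ay":0,"az":0,"claw":0},{"dx":-0.1,"dy":16.5,"dz":0,"ax":0,"ay":0,"az":0,"claw":0}])

```text
t: 5.0
tool_pos: [0.5636, 0.1658, 0.2061]
tool_rot: [0.705, 0.709, 0.001, -0.001]
wrist_force: [-0.2, -0.5, -0.3]
grip_width: 0.0002
finger_force: 0.0
```

Emit:
arm_command(targets=[{"dx":0,"dy":0,"dz":0,"ax":0,"ay":0,"az":0,"claw":0},{"dx":0,"dy":0,"dz":-1.5,"ax":0,"ay":0,"az":0,"claw":0},{"dx":0,"dy":0,"dz":-4,"ax":0,"ay":0,"az":0,"claw":0},{"dx":0,"dy":0,"dz":-6,"ax":0,"ay":0,"az":0,"claw":0},{"dx":0,"dy":0,"dz":-7.5,"ax":0,"ay":0,"az":0,"claw":0}])

```text
t: 5.42
tool_pos: [0.5642, 0.1585, 0.1292]
tool_rot: [0.708, 0.707, -0.001, -0.0]
wrist_force: [0.2, 0.2, 0.6]
grip_width: -0.0003
finger_force: 0.0
```

Emit:
arm_command(targets=[{"dx":0,"dy":0,"dz":-1.5,"ax":0,"ay":0,"az":0,"claw":0},{"dx":0,"dy":0,"dz":-3,"ax":0,"ay":0,"az":0,"claw":0},{"dx":0,"dy":0,"dz":-4,"ax":0,"ay":0,"az":0,"claw":0},{"dx":0,"dy":0,"dz":-4.6,"ax":0,"ay":0,"az":0,"claw":0},{"dx":0,"dy":-0.5,"dz":-4.6,"ax":0,"ay":0,"az":0,"claw":0}])

```text
t: 5.83
tool_pos: [0.5641, 0.1555, 0.0841]
tool_rot: [0.707, 0.707, -0.001, -0.001]
wrist_force: [-0.2, 0.9, -0.7]
grip_width: -0.0001
finger_force: 0.0
```

Emit:
arm_command(targets=[{"dx":0,"dy":-0.8,"dz":0,"ax":0,"ay":0,"az":0,"claw":0},{"dx":0,"dy":-1.6,"dz":0,"ax":0,"ay":0,"az":0,"claw":0},{"dx":0,"dy":-2.4,"dz":0.2,"ax":0,"ay":0,"az":0,"claw":0},{"dx":0,"dy":-3.2,"dz":0.5,"ax":0,"ay":0,"az":0,"claw":0},{"dx":0,"dy":-4.0,"dz":0.8,"ax":0,"ay":0,"az":0,"claw":0}])

```text
t: 6.25
tool_pos: [0.565, 0.1141, 0.0941]
tool_rot: [0.707, 0.707, 0.0, 0.0]
wrist_force: [0.5, 0.2, -0.3]
grip_width: -0.0001
finger_force: 0.0
```

Emit:
arm_command(targets=[{"dx":0,"dy":-0.8,"dz":0.3,"ax":0,"ay":0,"az":0,"claw":0},{"dx":0,"dy":-1.5,"dz":0.5,"ax":0,"ay":0,"az":0,"claw":0},{"dx":0,"dy":-1.9,"dz":0.5,"ax":0,"ay":0,"az":0,"claw":0},{"dx":0,"dy":-1.9,"dz":0.5,"ax":0,"ay":0,"az":0,"claw":0},{"dx":0,"dy":-0.5,"dz":0.7,"ax":0,"ay":0,"az":0,"claw":0}])

```text
t: 6.67
tool_pos: [0.5647, 0.1072, 0.0997]
tool_rot: [0.709, 0.706, -0.001, 0.0]
wrist_force: [0.0, -0.2, -0.6]
grip_width: -0.0002
finger_force: 0.0
```

Emit:
arm_command(targets=[{"dx":0,"dy":0.5,"dz":1.5,"ax":0,"ay":0,"az":0,"claw":0},{"dx":0,"dy":1,"dz":4,"ax":0,"ay":0,"az":0,"claw":0},{"dx":0,"dy":2,"dz":7,"ax":0,"ay":0,"az":0,"claw":0},{"dx":0,"dy":3,"dz":9,"ax":0,"ay":0,"az":0,"claw":0},{"dx":0,"dy":4,"dz":10,"ax":0,"ay":0,"az":0,"claw":0}])

```text
t: 7.08
tool_pos: [0.5654, 0.1533, 0.2033]
tool_rot: [0.706, 0.708, 0.002, 0.001]
wrist_force: [0.3, 0.3, -0.7]
grip_width: 0.0003
finger_force: 0.0
```

Run:
```python
from h import *
p,_=bot.get_image("side")
cv2.imwrite("pics/s4.png",cv2.resize(p[120:280,220:440],(770,560)))
```

```text
(no output)
```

View pics/s4.png

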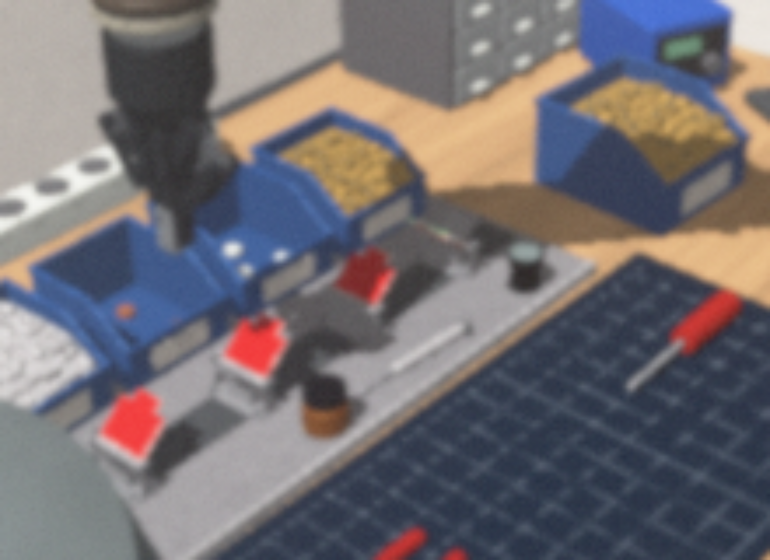

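The rings tag is now red-up at (255,345). Next is the standoffs tag at (130,430).

Emit:
arm_command(targets=[{"dx":-0.1,"dy":0,"dz":-1.5,"ax":0,"ay":0,"az":0,"claw":0},{"dx":-0.1,"dy":0,"dz":-4,"ax":0,"ay":0,"az":0,"claw":0},{"dx":-0.1,"dy":0,"dz":-6.5,"ax":0,"ay":0,"az":0,"claw":0},{"dx":-0.1,"dy":0,"dz":-9,"ax":0,"ay":0,"az":0,"claw":0},{"dx":-0.1,"dy":0,"dz":-10.5,"ax":0,"ay":0,"az":0,"claw":0}])

```text
t: 7.55
tool_pos: [0.5616, 0.1504, 0.0915]
tool_rot: [0.707, 0.707, -0.002, -0.001]
wrist_force: [-0.2, -1.0, 0.7]
grip_width: -0.0003
finger_force: 0.0
```

Emit:
arm_command(targets=[{"dx":0,"dy":0,"dz":-1.0,"ax":0,"ay":0,"az":0,"claw":0},{"dx":0,"dy":0.5,"dz":-1.3,"ax":0,"ay":0,"az":0,"claw":0},{"dx":0,"dy":1.3,"dz":-1.3,"ax":0,"ay":0,"az":0,"claw":0},{"dx":0,"dy":2.1,"dz":-1.3,"ax":0,"ay":0,"az":0,"claw":0},{"dx":0,"dy":2.9,"dz":-1.3,"ax":0,"ay":0,"az":0,"claw":0}])

```text
t: 7.97
tool_pos: [0.5642, 0.1813, 0.0834]
tool_rot: [0.707, 0.707, 0.001, 0.0]
wrist_force: [0.0, -9.0, 9.6]
grip_width: -0.0003
finger_force: 6.0
```

Emit:
arm_command(targets=[{"dx":0,"dy":0.8,"dz":0.2,"ax":0,"ay":0,"az":0,"claw":0},{"dx":0,"dy":1.6,"dz":0.4,"ax":0,"ay":0,"az":0,"claw":0},{"dx":0,"dy":2.4,"dz":0.7,"ax":0,"ay":0,"az":0,"claw":0},{"dx":0,"dy":3.2,"dz":1.0,"ax":0,"ay":0,"az":0,"claw":0},{"dx":0,"dy":4.0,"dz":1.2,"ax":0,"ay":0,"az":0,"claw":0}])

```text
t: 8.38
tool_pos: [0.5639, 0.2206, 0.0951]
tool_rot: [0.707, 0.707, 0.0, 0.0]
wrist_force: [-0.3, 0.2, -0.4]
grip_width: 0.0002
finger_force: 0.0
```

Emit:
arm_command(targets=[{"dx":0,"dy":0.6,"dz":0.1,"ax":0,"ay":0,"az":0,"claw":0},{"dx":0,"dy":0.8,"dz":0.1,"ax":0,"ay":0,"az":0,"claw":0},{"dx":0,"dy":0.8,"dz":0.1,"ax":0,"ay":0,"az":0,"claw":0},{"dx":0,"dy":0,"dz":1,"ax":0,"ay":0,"az":0,"claw":0},{"dx":0,"dy":-1,"dz":4,"ax":0,"ay":0,"az":0,"claw":0}])

```text
t: 8.8
tool_pos: [0.5612, 0.2077, 0.1311]
tool_rot: [0.707, 0.707, -0.004, -0.001]
wrist_force: [-0.2, -1.3, 0.4]
grip_width: -0.0003
finger_force: 0.0
```

Emit:
arm_command(targets=[{"dx":0,"dy":-1,"dz":4,"ax":0,"ay":0,"az":0,"claw":0},{"dx":0,"dy":-3,"dz":7,"ax":0,"ay":0,"az":0,"claw":0},{"dx":-2,"dy":-6,"dz":10,"ax":0,"ay":0,"az":0,"claw":0},{"dx":-4,"dy":-8,"dz":12,"ax":0,"ay":0,"az":0,"claw":0},{"dx":-5,"dy":-9,"dz":13,"ax":0,"ay":0,"az":0,"claw":0}])

```text
t: 9.22
tool_pos: [0.5128, 0.1154, 0.2676]
tool_rot: [0.708, 0.706, 0.0, 0.002]
wrist_force: [1.3, 0.7, 1.0]
grip_width: 0.0004
finger_force: 0.0
```

Run:
```python
from h import *
p,_=bot.get_image("side"); q,_=bot.get_image("top")
cv2.imwrite("pics/s5.png",np.vstack([cv2.resize(p[140:280,220:400],(540,420),),cv2.resize(q[150:210,210:390],(540,180))]))
```

```text
(no output)
```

View pics/s5.png

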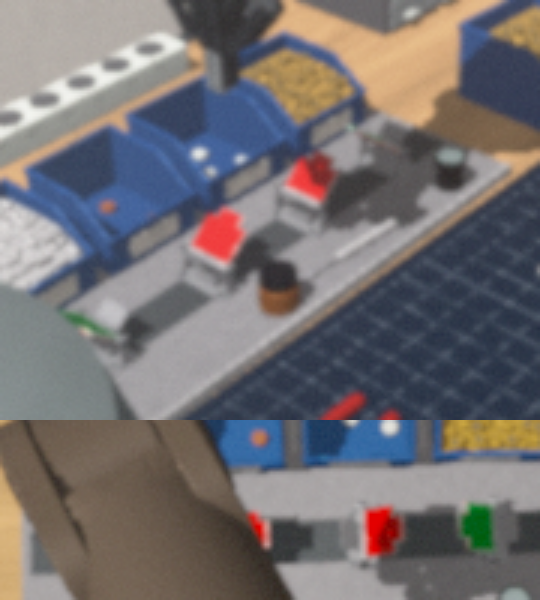

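The pictures show the standoffs tag green (85,322), rings red (218,235), spacers red (310,178) and bushes green (top strip, 478,525). Nothing else has been disturbed. I let the arm settle, then hand in.

Emit:
arm_command(targets=[{"dx":0,"dy":0,"dz":1,"ax":0,"ay":0,"az":0,"claw":0},{"dx":0,"dy":0,"dz":1,"ax":0,"ay":0,"az":0,"claw":0},{"dx":0,"dy":0,"dz":1,"ax":0,"ay":0,"az":0,"claw":0}])

```text
t: 9.57
tool_pos: [0.5142, 0.1201, 0.2743]
tool_rot: [0.707, 0.707, 0.0, -0.0]
wrist_force: [0.1, -0.7, 0.3]
grip_width: -0.0
finger_force: 0.0
```

```bash
python3 -c "
from plant import bot
print(bot.hand_in())"
```

```text
the job is handed in; nothing more can be done
None
```

I handed the job in at about 9.6 s: in the last pictures the bushes and standoffs tags lie green up, the rings and spacers tags red up, and nothing else looked moved; no verdict came back.

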